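# Put the tea tin away in the lift-up spice cabinet

## Task

Raise the cabinet's frosted lift-up door until its stay locks and holds it up by itself, then stand the steel tea tin upright on the empty cork coaster inside. With the tin in place and let go of, press the orange release lever to unlock the stay, and lower the door gently, without slamming, until it is fully shut. Do not drop the tin, and leave the other things where they stand.

Things in the scene. Friction and masses are not known exactly. Their poses are not given: they have to be found in the camera images.
- cabinet: Low fixed teal MDF spice cabinet, 203 (x) by 400 (y) mm. Origin on the counter at mid width; its +x points to its back, +y to its left, z up. Outer front face x = -78 mm, front wall 8 mm thick, 64 mm high; back 150 mm high, inner face x = 113; side walls' inner faces y = +-190; floor 8 mm thick. With the door up the floor can be reached from above from x = -68 to about 25 mm.
- door (a joint): Door angle, rad: 0 shut (sloping 20 deg down to the robot), grows as raised, end stop 1.86. The stay clicks in when raised past 1.78; let go, the door settles at about 1.72, locked. Unlocked it sinks by itself, damped, at up to 0.9 rad/s and stops about 0.2 (0.05 to 0.4) short of shut; a light push (under 5 N at the tab) does the rest. Raising takes 3 to 7 N at the tab. May start slightly ajar.
- door_tab (a point): Grip point amid the steel pull tab at the middle of the door's free edge: 26 mm wide (cabinet y), 10 mm thick. It is 215 mm from the hinge line, 15 mm from the tab's end, 30 mm from the edge of the panel (frosted acrylic, 396 mm wide, 8 mm thick). Shut: 67 mm above the counter. Held across its width (fingers closing along cabinet y) it can turn between the pads as the door swings.
- door_hinge (a point): Point on the door's hinge line at mid width, x = 100 mm in the cabinet's frame and 135 mm above the counter. The line is parallel to the cabinet's y; opening swings the tab from the front up and back, to 78 degrees above level when locked.
- lever (a joint): Release lever of the stay, rad: 0 at rest, grows as its orange pad is pressed down, stop at 0.4, springs back when let go. From about 0.15 on (pad down 10 mm) the locked door is freed; press it 12 to 20 mm, with 3 to 5 N, and hold till the door has sunk below 1.6.
- lever_pad (a point): Centre of the top of the lever's orange pad, 36 by 36 mm, 6 mm thick, outside the cabinet's left (+y) wall: x = -50, y = 242 mm in the cabinet's frame, 88 mm above the counter, free air beneath. The sinking door reaches no further out than y = 198 mm; the steel stay arm and pin at y = 203 to 230 mm stay lower than 160 mm.
- tin: Round steel tea tin, dark red band, brass spring clip over the lid: 56 mm diameter (57 at the lid), 60 mm high, about 0.14 kg. Origin: centre of its underside, z up. The clip's buckle stands 5 mm out on its -x side, 23 to 45 mm up; a thin wire crosses the lid along x. Starts on the counter in front of the cabinet, left or right. Grip it by its sides.
- coaster: Flat round cork coaster, 72 mm diameter, 3 mm thick, fixed on the cabinet's floor: the tea tin's place. Origin: centre of its underside (8 mm above the counter). It is at the left, middle or right place in the cabinet, about 100 mm from its neighbours.
- jar: White ceramic cumin jar with wooden lid, 50 mm diameter, 55 mm high, standing in the cabinet; origin at the centre of its underside. Leave it.
- grinder: Clear plastic spice grinder with black cap, 50 mm diameter, 56 mm high, standing in the cabinet; origin at the centre of its underside. Leave it.
- dabba: Round steel dabba (spice box), 93 mm diameter, 66 mm high with its knob, on the counter in front of the cabinet, on the other side from the tin; origin at the centre of its underside. Leave it.
- scoop: Bamboo scoop, about 190 mm long, 24 mm high, lying on the counter at the right; origin on its underside. Leave it.
- mug: Blue mug, 80 mm diameter, 90 mm high, on the counter left of the cabinet; origin at the centre of its underside. Leave it.
- bowl: White bowl, 110 mm diameter, 45 mm high, on the counter right of the cabinet; origin at the centre of its underside. Leave it.
Mind the look-alikes: they are no part of the job. Leave any turquoise look-alike of the tin alone.

How it is judged (in metres and radians):
On the way, in this order (a step that is already met when the one before it is completed fails the run):
1. the door is up, held by its locked stay alone, with the hand off it (value of joint door above 1.65 rad and velocity of joint door between -0.1 and 0.1 rad/s and contact force between each of the arm, the fingers and door below 0.1 N), for 0.4 s.
2. the tin stands upright on the coaster, let go, with the door still locked up (horizontal distance between tin and coaster below 0.018 m and z of tin in the frame of coaster below 0.008 m and angle between tin's own z axis and vertical below 0.1 rad and contact force between the fingers and tin below 0.1 N and value of joint door above 1.6 rad), for 0.3 s.
3. the release lever is pressed and the door comes free of its stay (horizontal distance between tin and coaster below 0.018 m and z of tin in the frame of coaster below 0.008 m and angle between tin's own z axis and vertical below 0.1 rad and value of joint lever above 0.08 rad and value of joint door above 1.4 rad), for 0.05 s.
At the end, for the whole second after the job is handed in: The door is fully shut (angle under 0.035 rad, about 7 mm at the tab) and at rest; the tin stands upright (within 0.1 rad) and still on the coaster, its centre within 18 mm of the coaster's (horizontal distance between tin and coaster below 0.018 m and z of tin in the frame of coaster below 0.008 m and angle between tin's own z axis and vertical below 0.1 rad and value of joint door below 0.035 rad and velocity of joint door below 0.05 rad/s and linear speed of tin below 0.02 m/s); the robot touches nothing.
It fails at once if the door is slammed: it comes down faster than 1.5 rad/s (velocity of joint door below -1.5 rad/s).
It fails at once if the tin is dropped or knocked about: faster than 0.5 m/s while not held (contact force between the fingers and tin below 0.05 N and linear speed of tin above 0.5 m/s).
It fails at once if the tin is tipped over (angle between tin's own z axis and vertical above 0.9 rad).
It fails at once if another thing is moved more than 40 mm (distance of any of jar, grinder, dabba, mug, bowl, scoop from where it was at the start of the episode above 0.04 m).
It fails at once if another thing is tipped over (angle between any of jar, grinder, dabba, mug, bowl's own z axis and vertical above 0.5 rad).
It also fails if it takes over 72 s, if anything falls off the work surface, if the arm or the gripper's body presses on something with over 40 N, if the wrist force passes 120 N, or if a joint passes its speed limit or range.

## Robot

A 6-joint arm with a two-finger parallel gripper is mounted at the origin on the work surface. World frame = base frame: x ahead of the robot, y to its left, z up, the work surface at z = 0. Lengths are in m, angles in degrees, forces in N, time in s.
With the tool pointing down it reaches from about 0.25 to 0.725 m from the base axis. Payload 9.7 kg.
Tool frame: the origin (TCP) lies on the centre line of the jaws, within the pads' length; the fingertips stand tip_reach ahead of it and the grasp point (between the pads) lies 2 mm behind it (tip_reach is the distance from the TCP to the fingertips, in m); z points along the fingers, y is the direction in which the jaws open and shut (so a half turn about z gives the same grasp; the last joint's range is limited). The gripper opens to 85 mm and grips with 20 to 120 N. Pads are 22 mm wide; open, the fingers measure 114 mm over their backs; the gripper's body (76 mm by 85 mm) begins 54 mm behind the grasp point. The pads swing forward as they close: fully open they stand 13 mm farther back than shut.
Start: joints at [64.515, 4.979, 10.078, 95.1, 0, 90], TCP at [0.237, 0.496, 0.248] pointing down, gripper open.
Joint ranges: [-179.16, 179.16], [-48.56, 103.87], [-65.8, 70.77], [-126.05, 130.52], [-82.76, 87.17], [-180, 180]. Speed limits (degrees/s): [127.2, 127.2, 147.25, 180, 180, 180].

## Interface

Orientations are given as [roll, pitch, yaw] about the fixed x, y, z axes, in that order (R = Rz(yaw) Ry(pitch) Rx(roll)).
In Python, from workcell import get_obs, camera, calibration, job_done, tip_reach gives the robot as it stands.
- The arm moves only by the tool apply_moves, never from a script. Its argument "rows" is a list of rows, each a list of 7 numbers: the shift along the world's x, y, z in mm, then the turn, a rotation vector about the world's x, y, z in degrees, then the closure, from 0 (fully open) to 1 (shut). A call has 1 to 20 rows; each row shifts and turns the commanded pose from where the row before left it; what a row does not reach is not made up. A row lasts 1/8 s, in which the tool goes at most 62.5 mm and 10.7 degrees, less where a joint would pass 70% of its speed; a pose out of reach is approached as far as the arm can. A call with a gripper value outside its range is refused whole. The fingers move at their own pace and stop on an object; "grip_force" is the grip in N (left out, the last holds). Time passes only in rows, so rows that do not move let the fingers close. It gives the time, the measured TCP pose, the force and the opening at its end, in the units of the state.
- get_obs(): the state, without advancing time (a new reading comes with each control period).
- camera(name): name is "side" or "top"; returns the picture (384x512x3 uint8, red, green, blue); there is no depth.
- calibration(name): a dict with "intrinsics" (3x3 intrinsics, pixels), "dist" ([k1, k2, p1, p2, k3] as OpenCV has them; the pictures are not rectified), "T" (4x4, takes a point from camera to world coordinates). Camera axes: x right, y down, z forward; pixel columns grow to the right and rows downward; lengths in m; the calibration is good to about 2 mm. A picture is of the moment at which its call begins. calibration takes no time and is no camera call.
- job_done(): hands the job in, once; it reports no verdict.
The state is a dict: "time": time; "q": joint angles; "qd": joint speeds; "joint_efforts": joint torques, N m; "ee_pos": TCP position; "tcp_rot": TCP orientation; "wrist_force": force on the tool from outside, world axes, zero at the start; "torque": the same for the moment, N m; "opening": finger opening in m.
Only numpy, scipy, OpenCV 4.12 (cv2) and the standard library are available. Lean on these libraries where they do the work, as an engineer would, in place of code of your own. Each camera call takes 0.05 s, during which the arm holds its last target.

## Working session

There is one attempt and no reset: what is moved stays moved. The work goes in short steps, Python scripts to look and compute and a tool call to move; the robot and the scene stay as the last step left them, time stands still between calls to the robot, and variables do not carry over. Pictures are saved under pics/ and viewed, and the job is handed in when it is done.

Besides the shell and the picture viewer there is one more tool, called as name(argument=value, ...), one argument or row to a line, values as JSON. apply_moves: Moves the arm, as the interface text tells. Its arguments: {"type":"object","properties":{"rows":{"type":"array","items":{"type":"array","items":{"type":"number"}}},"grip_force":{"type":"number"}},"required":["rows"]}

```bash
ls; mkdir -p pics
python3 - <<'E'
from workcell import *
import cv2
o=get_obs();print(o); print(tip_reach() if callable(tip_reach) else tip_reach)
for n in("side","top"):
    c=calibration(n);print(n,c)
    cv2.imwrite(f"pics/{n}0.png",camera(n)[:,:,::-1])
E
```

```text
pics
{'time': 0.0, 'q': array([6.45153893e+01, 5.01168108e+00, 1.00337907e+01, 9.51006557e+01,
       2.19420012e-03, 8.99994474e+01]), 'qd': array([-0.11745658,  0.09915586, -0.01676301,  0.01720387, -0.05216225,
       -0.03966593]), 'joint_efforts': array([ 4.12483321e-03, -5.20397401e+01,  4.64795494e+01,  1.66510121e-02,
        2.16655280e-04, -1.48830929e-05]), 'ee_pos': array([0.23654485, 0.49629343, 0.24757155]), 'tcp_rot': array([-1.79921454e+02, -2.19495563e-03,  1.54515939e+02]), 'wrist_force': array([-0.52591331,  0.79734744,  0.55074098]), 'torque': array([-0.01268336,  0.00315538, -0.02939698]), 'opening': 0.08514084712233334}
0.017
side {'intrinsics': array([[366.66098375,   0.        , 254.64300339],
       [  0.        , 366.66098375, 190.56704124],
       [  0.        ,   0.        ,   1.        ]]), 'dist': array([-0.06538611,  0.        ,  0.        ,  0.        ,  0.        ]), 'T': array([[ 0.91543495, -0.24866877,  0.3164533 ,  0.22419782],
       [-0.40177678, -0.51864986,  0.75470374, -0.79043965],
       [-0.02354279, -0.81802577, -0.57469955,  0.72215413],
       [ 0.        ,  0.        ,  0.        ,  1.        ]])}
top {'intrinsics': array([[390.00563493,   0.        , 266.75581448],
       [  0.        , 390.00563493, 197.75184958],
       [  0.        ,   0.        ,   1.        ]]), 'dist': array([-0.04435986,  0.        ,  0.        ,  0.        ,  0.        ]), 'T': array([[ 0.00577777, -0.98189871,  0.18931863,  0.33329892],
       [-0.99993507, -0.0075325 , -0.00855046,  0.01232977],
       [ 0.00982173, -0.18925693, -0.98187848,  1.22339705],
       [ 0.        ,  0.        ,  0.        ,  1.        ]])}
```

View pics/top0.png

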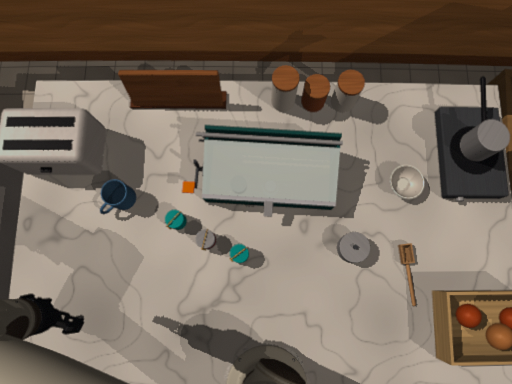

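View pics/side0.png

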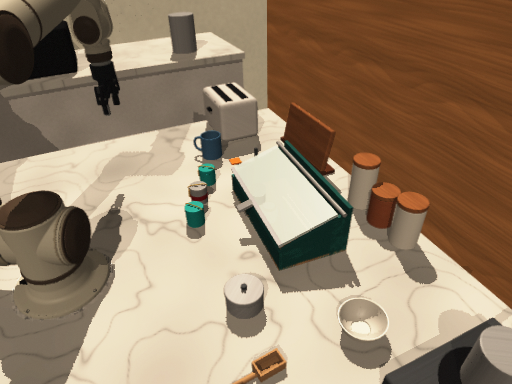

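```bash
cat > h.py <<'E'
import numpy as np,cv2
from workcell import *
def ray(n,uv):
    c=calibration(n);p=cv2.undistortPoints(np.array([[uv]],float),c['intrinsics'],c['dist'])[0,0]
    d=c['T'][:3,:3]@np.array([p[0],p[1],1]);return c['T'][:3,3],d/np.linalg.norm(d)
def onz(n,uv,z):
    o,d=ray(n,uv);return o+d*(z-o[2])/d[2]
def proj(n,P):
    c=calibration(n);Ti=np.linalg.inv(c['T'])
    r,_=cv2.Rodrigues(Ti[:3,:3]);q,_=cv2.projectPoints(np.array(P,float).reshape(-1,1,3),r,Ti[:3,3],c['intrinsics'],c['dist']);return q[:,0]
def tri(uvt,uvs):
    o1,d1=ray('top',uvt);o2,d2=ray('side',uvs)
    s=np.linalg.lstsq(np.c_[d1,-d2],o2-o1,rcond=None)[0]
    a,b=o1+s[0]*d1,o2+s[1]*d2;return (a+b)/2,np.linalg.norm(a-b)
def crop(img,x0,y0,x1,y1,s,f):
    cv2.imwrite(f,cv2.resize(img[y0:y1,x0:x1,::-1],None,fx=s,fy=s,interpolation=cv2.INTER_CUBIC))
E
python3 - <<'E'
from h import *
t=cv2.imread('pics/top0.png')[:,:,::-1];s=cv2.imread('pics/side0.png')[:,:,::-1]
crop(t,150,110,350,270,4,'pics/t0c.png');crop(s,180,120,360,270,4,'pics/s0c.png')
E
```

```text
(no output)
```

View pics/t0c.png

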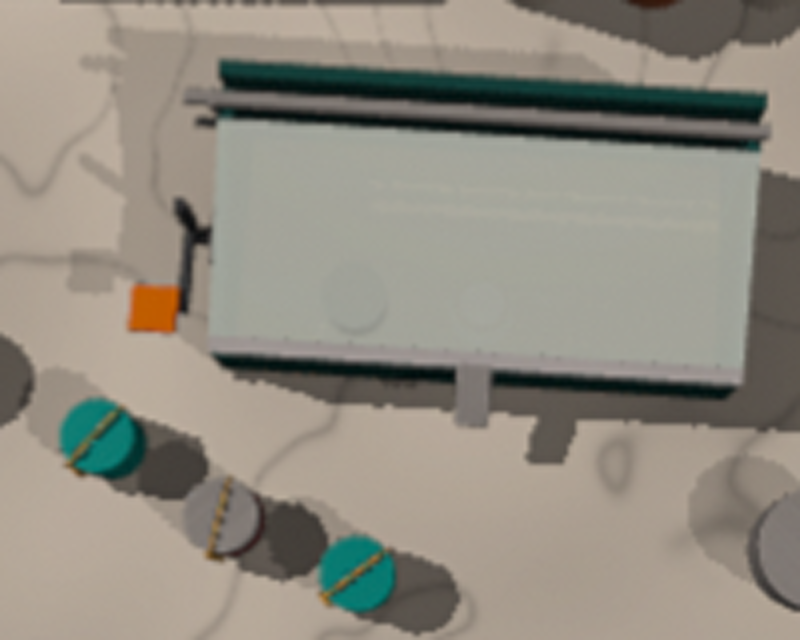

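View pics/s0c.png

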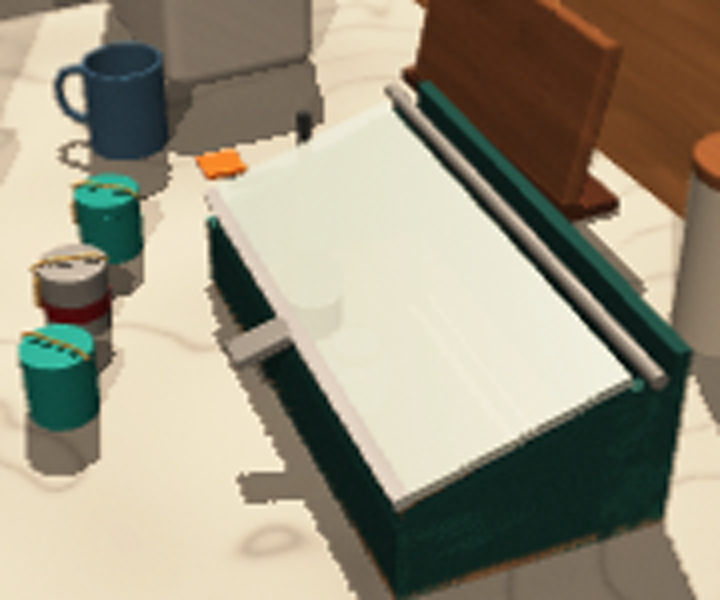

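Run:
```python
from h import *
def T(x,y): return (150+x/4-.375,110+y/4-.375)
def S(x,y): return (180+x/4-.375,120+y/4-.375)
t=cv2.imread('pics/top0.png');s=cv2.imread('pics/side0.png')
for n,im in(('top',t),('side',s)):
    h=cv2.cvtColor(im,cv2.COLOR_BGR2HSV)
    m=((h[:,:,0]>5)&(h[:,:,0]<20)&(h[:,:,1]>220)&(h[:,:,2]>150)).astype(np.uint8)
    k,l,st,ce=cv2.connectedComponentsWithStats(m)
    for i in range(1,k):
        if st[i,4]>15: print(n,st[i],ce[i],onz(n,ce[i],.088))
bl,br=onz('top',T(220,62),.15),onz('top',T(766,95),.15)
print('back',bl,br,np.linalg.norm(bl-br),'yaw',np.degrees(np.arctan2(-(bl-br)[0],(bl-br)[1])))
fl,fr=onz('top',T(212,366),.064),onz('top',T(732,396),.064);print('front',fl,fr,np.linalg.norm(fl-fr))
hl,hr=onz('top',T(188,97),.135),onz('top',T(768,133),.135);print('hinge bar',hl,hr)
for z in(.06,.067,.075):print('tab end',onz('top',T(473,425),z),'base',onz('top',T(475,368),z))
print('tri tabend',tri(T(473,425),S(234,352)))
print('tin',onz('top',T(224,518),.06),onz('side',S(72,263),.06))
print('tin',onz('top',T(223,518),.06))
print('wire',onz('top',T(213,555),.06),onz('top',T(227,482),.06))
print('teal',onz('top',T(101,437),.06),onz('top',T(357,574),.06))
```

```text
top [183 182  11  10  97] [188.01030928 186.70103093] [0.58396257 0.23736084 0.088     ]
back [0.75415788 0.18507352 0.15      ] [ 0.73266774 -0.2122919   0.15      ] 0.397946098505084 yaw -3.095629467803152
front [0.54498036 0.19593407 0.064     ] [ 0.52492598 -0.19691807  0.064     ] 0.39336367742260814
hinge bar [0.73265937 0.20996413 0.135     ] [ 0.70885977 -0.21593666  0.135     ]
tab end [ 0.50206125 -0.00149304  0.06      ] base [ 0.5456933  -0.00278067  0.06      ]
tab end [ 0.50104583 -0.00140987  0.067     ] base [ 0.54441535 -0.00268975  0.067     ]
tab end [ 0.49988535 -0.00131482  0.075     ] base [ 0.54295484 -0.00258584  0.075     ]
tri tabend (array([ 0.50070839, -0.0015588 ,  0.07764541]), np.float64(0.0024503344271414314))
tin [0.43077565 0.18348111 0.06      ] [0.43416809 0.18562041 0.06      ]
tin [0.43076962 0.18422591 0.06      ]
wire [0.40331542 0.19071398 0.06      ] [0.45766519 0.18215454 0.06      ]
teal [0.49080207 0.27815595 0.06      ] [0.39015939 0.08371699 0.06      ]
```

apply_moves(
  rows=[
    [25,-45,0,0,0,5,0],
    [25,-45,0,0,0,5,0],
  ],
)

```text
time: 0.35
ee_pos: [0.2868, 0.4055, 0.2476]
tcp_rot: [-179.9, -0.0, 164.8]
wrist_force: [1.7, 0.0, 0.0]
opening: 0.0855
```

```bash
python3 -c "
from h import *
o=get_obs();print(o['q'],o['ee_pos'],o['tcp_rot'])"
```

```text
[ 5.47344599e+01 -2.27536725e+00  2.60435106e+00  9.49476287e+01
 -7.46307110e-03  6.99720089e+01] [0.28679567 0.40551258 0.24756954] [-1.79933640e+02 -1.62461605e-02  1.64762446e+02]
```

apply_moves(
  rows=[
    [23,-40,0,0,0,1.2,0.3],
    [23,-41,0,0,0,1.2,0.3],
    [23,-41,0,0,0,1.2,0.3],
    [23,-41,0,0,0,1.2,0.3],
    [23,-41,0,0,0,1.2,0.3],
    [23,-41,0,0,0,1.2,0.3],
    [23,-41,0,0,0,1.2,0.3],
    [23,-41,0,0,0,1.2,0.3],
    [23,-40,0,0,0,1.2,0.3],
    [22,-40,0,0,0,1.3,0.3],
    [0,0,-40,0,0,0,0.3],
    [0,0,-40,0,0,0,0.3],
    [0,0,0,0,0,0,0.3],
  ],
)

```text
time: 1.98
ee_pos: [0.514, -0.0006, 0.1654]
tcp_rot: [-180.0, -0.3, 176.6]
wrist_force: [-0.3, 0.5, 0.5]
opening: 0.0598
```

Run:
```python
from h import *
o=get_obs();print(o['q'],o['ee_pos'],o['tcp_rot'],o['opening'])
t=camera('top');s=camera('side')
crop(t,150,110,350,270,4,'pics/t1c.png');crop(s,160,80,360,230,4,'pics/s1c.png')
```

```text
[-7.20790851e-02 -5.04497297e-01 -4.75182872e+00  8.60835194e+01
  5.28716201e-04  3.32724849e+00] [ 0.51396864 -0.00064411  0.16536806] [-179.98132543   -0.33032379  176.60061707] 0.05981889466168199
```

View pics/t1c.png

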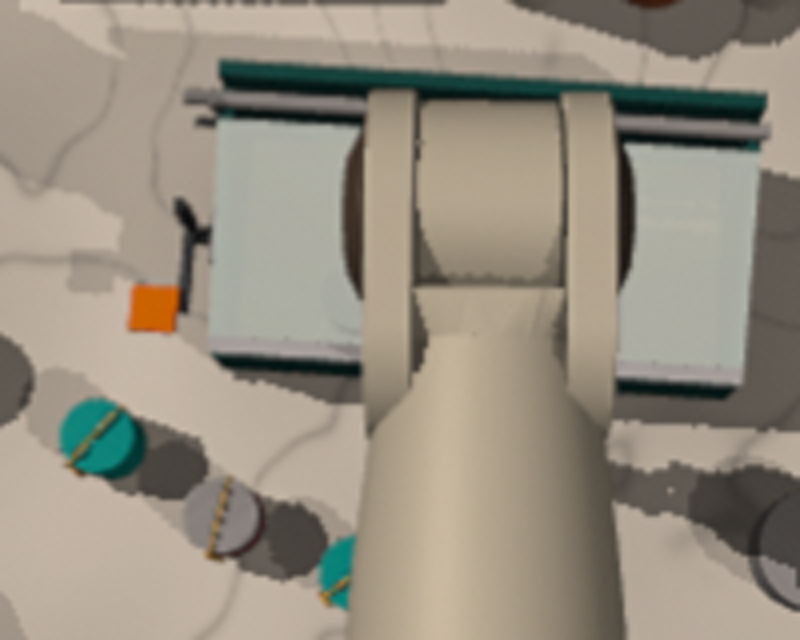

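View pics/s1c.png

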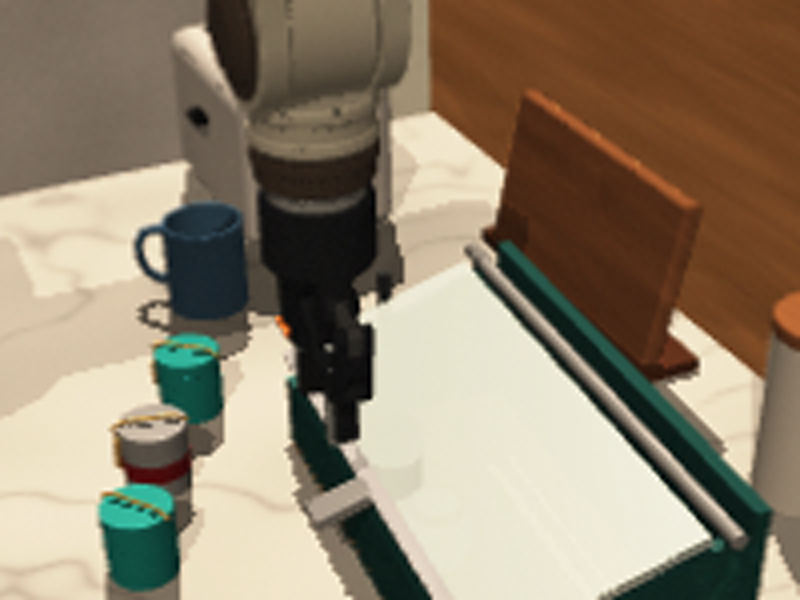

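apply_moves(
  rows=[
    [1,-1,-30,0,0,0,0.3],
    [1,0,-30,0,0,0,0.3],
    [0,0,-22,0,0,0,0.3],
    [0,0,-10,0,0,0,0.3],
    [0,0,0,0,0,0,0.3],
  ],
)

```text
time: 2.7
ee_pos: [0.5181, -0.0014, 0.0773]
tcp_rot: [180.0, 0.1, 176.6]
wrist_force: [-0.0, -0.1, -0.4]
opening: 0.0598
```

Run:
```python
from h import *
o=get_obs();print(o['q'],o['ee_pos'],o['tcp_rot'],o['opening'])
s=camera('side')
crop(s,200,130,300,220,8,'pics/s2c.png')
```

```text
[-1.54638153e-01  7.63050438e-01 -1.32338644e+01  7.59472261e+01
 -3.15560915e-04  3.21585995e+00] [ 0.51812236 -0.00139986  0.07730911] [1.79997181e+02 5.57888504e-02 1.76629500e+02] 0.059845607643323494
```

View pics/s2c.png

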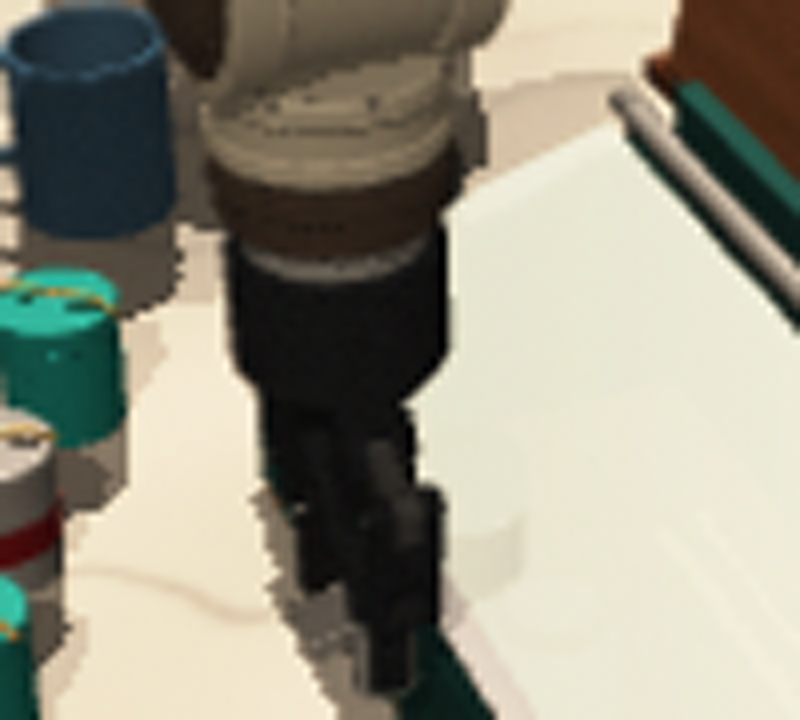

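apply_moves(
  rows=[
    [-1,0,-4,0,0,0,0.5],
    [0,0,0,0,0,0,0.8],
    [0,0,0,0,0,0,1],
    [0,0,0,0,0,0,1],
    [0,0,0,0,0,0,1],
  ],
  grip_force=40,
)

```text
time: 3.38
ee_pos: [0.5168, -0.001, 0.0726]
tcp_rot: [179.9, 0.0, 176.6]
wrist_force: [1.1, 5.4, 0.2]
opening: 0.0255
```

Run:
```python
import numpy as np
yaw=np.radians(-3.1)
ph=np.radians(np.linspace(-16.8,85.5,33)); r=.2123
P=np.c_[-r*np.cos(ph),r*np.sin(ph)]*1000
tilt=np.radians(np.linspace(0,-26,33))
# grasp 2mm behind TCP: tcp=grasp+2*toolz
P+=2*np.c_[-np.sin(tilt),-np.cos(tilt)]
X=np.c_[P[:,0]*np.cos(yaw),P[:,0]*np.sin(yaw),P[:,1]]
C=np.round(X-X[0],0);D=np.diff(C,axis=0)
print(D.astype(int).tolist(),C[-1])
```

```text
[[-3, 0, 11], [-3, 0, 12], [-1, 0, 12], [-1, 0, 12], [-1, 0, 11], [0, 0, 12], [1, 0, 12], [2, 0, 12], [2, 0, 11], [3, 0, 12], [3, 0, 11], [4, 0, 11], [5, -1, 11], [5, 0, 11], [6, 0, 10], [6, -1, 10], [7, 0, 10], [8, 0, 9], [8, -1, 9], [8, 0, 8], [9, -1, 8], [10, 0, 7], [9, -1, 7], [10, 0, 6], [11, -1, 6], [11, 0, 5], [11, -1, 4], [11, -1, 4], [11, 0, 3], [12, -1, 3], [11, 0, 2], [12, -1, 1]] [187. -10. 273.]
```

apply_moves(
  rows=[
    [-3,0,11,0,-0.8,0,1],
    [-3,0,12,0,-0.8,0,1],
    [-1,0,12,0,-0.8,0,1],
    [-1,0,12,0,-0.8,0,1],
    [-1,0,11,0,-0.8,0,1],
    [0,0,12,0,-0.8,0,1],
    [1,0,12,0,-0.8,0,1],
    [2,0,12,0,-0.8,0,1],
    [2,0,11,0,-0.8,0,1],
    [3,0,12,0,-0.8,0,1],
  ],
)

```text
time: 4.62
ee_pos: [0.5155, -0.0009, 0.189]
tcp_rot: [179.5, 8.0, 176.6]
wrist_force: [4.3, 5.3, -5.0]
opening: 0.0253
```

apply_moves(
  rows=[
    [3,0,11,0,-0.8,0,1],
    [4,0,11,0,-0.8,0,1],
    [5,-1,11,0,-0.8,0,1],
    [5,0,11,0,-0.8,0,1],
    [6,0,10,0,-0.8,0,1],
    [6,-1,10,0,-0.8,0,1],
    [7,0,10,0,-0.8,0,1],
    [8,0,9,0,-0.8,0,1],
    [8,-1,9,0,-0.8,0,1],
    [8,0,8,0,-0.8,0,1],
    [9,-1,8,0,-0.8,0,1],
  ],
)

```text
time: 6.0
ee_pos: [0.5844, -0.0048, 0.2967]
tcp_rot: [178.9, 16.7, 176.5]
wrist_force: [-0.0, 10.8, -7.5]
opening: 0.0253
```

Run:
```python
from h import *
o=get_obs();print(o['q'],o['ee_pos'],o['wrist_force'],o['opening'])
cv2.imwrite('pics/s3.png',camera('side')[:,:,::-1])
```

```text
[-0.59020558 -5.67103865  2.95895833 81.93324501  0.25926457  2.80059135] [ 0.58443334 -0.00480771  0.29666834] [-0.01708708 10.81739524 -7.54336819] 0.02533437062977697
```

View pics/s3.png

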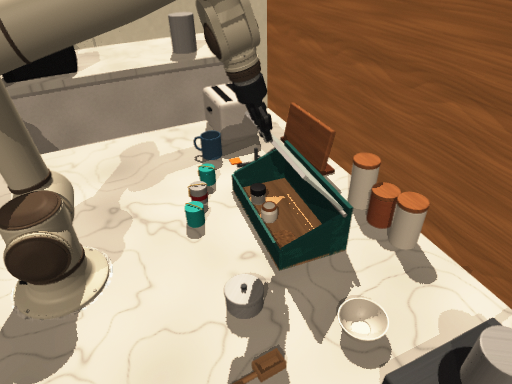

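apply_moves(
  rows=[
    [10,1,7,0,-0.8,0,1],
    [9,0,7,0,-0.8,0,1],
    [10,0,6,0,-0.8,0,1],
    [11,0,6,0,-0.8,0,1],
    [11,0,5,0,-0.8,0,1],
    [11,0,4,0,-0.8,0,1],
    [11,0,4,0,-0.8,0,1],
    [11,0,3,0,-0.8,0,1],
    [12,0,3,0,-0.8,0,1],
  ],
)

```text
time: 7.18
ee_pos: [0.6805, -0.0096, 0.3424]
tcp_rot: [179.0, 23.9, 176.1]
wrist_force: [-6.3, -24.6, -2.4]
opening: 0.0248
```

apply_moves(
  rows=[
    [11,-2,2,0,-0.8,0,1],
    [12,-2,1,0,-0.8,0,1],
    [0,0,0,0,0,0,1],
  ],
)

```text
time: 7.55
ee_pos: [0.7043, -0.0111, 0.3461]
tcp_rot: [178.6, 25.6, 176.2]
wrist_force: [-2.9, -10.0, -0.1]
opening: 0.0251
```

apply_moves(
  rows=[
    [4,-1,0,0,0,0,1],
    [0,0,0,0,0,0,1],
  ],
)

```text
time: 7.8
ee_pos: [0.708, -0.0113, 0.3464]
tcp_rot: [178.5, 25.6, 176.2]
wrist_force: [-3.2, -6.6, -0.2]
opening: 0.025
```

apply_moves(
  rows=[
    [-8,0,0,0,0,0,1],
    [-8,1,0,0,0,0,1],
    [0,0,0,0,0,0,1],
  ],
)

```text
time: 8.18
ee_pos: [0.6919, -0.0105, 0.3446]
tcp_rot: [178.6, 25.6, 176.2]
wrist_force: [4.1, -9.5, -8.4]
opening: 0.0259
```

apply_moves(
  rows=[
    [-4,0,-1,0,0,0,1],
    [0,0,0,0,0,0,1],
  ],
)

```text
time: 8.43
ee_pos: [0.6895, -0.0105, 0.3443]
tcp_rot: [178.6, 25.8, 176.2]
wrist_force: [14.6, -9.8, -8.6]
opening: 0.0248
```

apply_moves(
  rows=[
    [2,0,1,0,0,0,0.8],
    [0,0,0,0,0,0,0.4],
    [0,0,0,0,0,0,0.2],
    [0,0,0,0,0,0,0.2],
  ],
)

```text
time: 8.93
ee_pos: [0.6897, -0.0082, 0.3461]
tcp_rot: [178.4, 25.6, 176.3]
wrist_force: [-0.5, 0.8, 1.3]
opening: 0.0683
```

apply_moves(
  rows=[
    [-8,0,18,0,0,0,0.2],
    [-12,0,25,0,0,0,0.2],
    [-20,0,20,0,2,0,0.2],
    [-40,0,0,0,6,0,0.2],
    [-50,20,0,0,6,0,0.1],
    [-50,40,0,0,6,0,0],
    [-45,40,-30,0,6,0,0],
  ],
)

```text
time: 9.8
ee_pos: [0.4674, 0.0884, 0.3839]
tcp_rot: [180.0, -0.2, 176.6]
wrist_force: [1.6, 0.4, -1.0]
opening: 0.0854
```

Run:
```python
from h import *
o=get_obs();print(o['time'],o['q'],o['ee_pos'],o['tcp_rot'],o['wrist_force'],o['opening'])
cv2.imwrite('pics/s4.png',camera('side')[:,:,::-1])
cv2.imwrite('pics/t4.png',camera('top')[:,:,::-1])
```

```text
9.8 [1.06614501e+01 5.83147271e-01 2.11603478e+01 1.10795301e+02
 9.41087136e-02 1.40849923e+01] [0.46742491 0.0884431  0.38392058] [179.96179804  -0.23444604 176.57635687] [ 1.60706242  0.4490397  -0.97560144] 0.08535908626742947
```

View pics/s4.png

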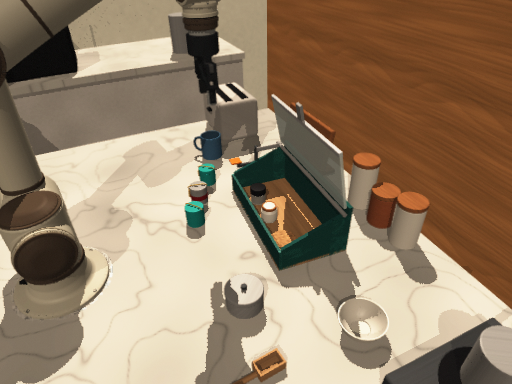

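View pics/t4.png

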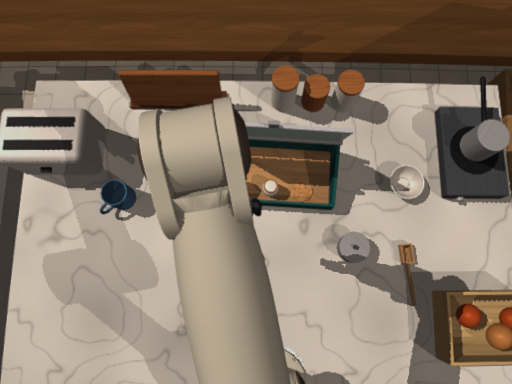

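Run:
```python
from h import *
t=cv2.imread('pics/t4.png')[:,:,::-1];s=cv2.imread('pics/s4.png')[:,:,::-1]
a=cv2.resize(t[120:220,240:350,::-1],None,fx=6,fy=6,interpolation=cv2.INTER_CUBIC);cv2.imwrite('pics/t4c.png',a)
crop(s,225,140,355,270,5,'pics/s4c.png')
```

```text
(no output)
```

View pics/t4c.png

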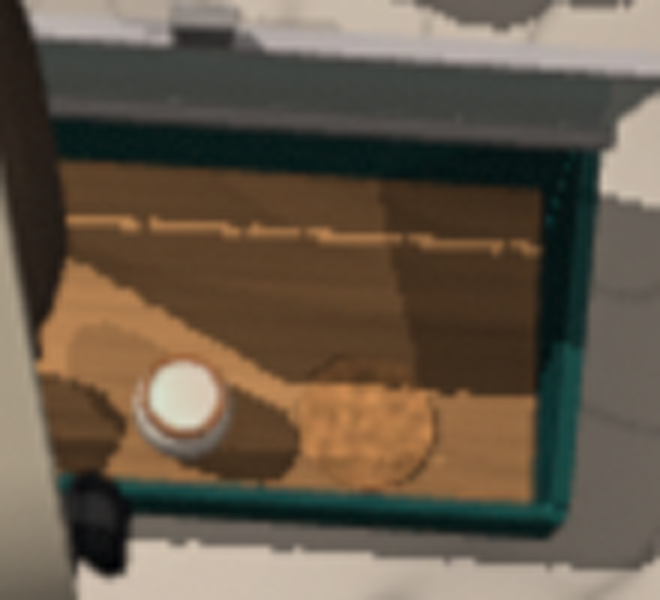

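View pics/s4c.png

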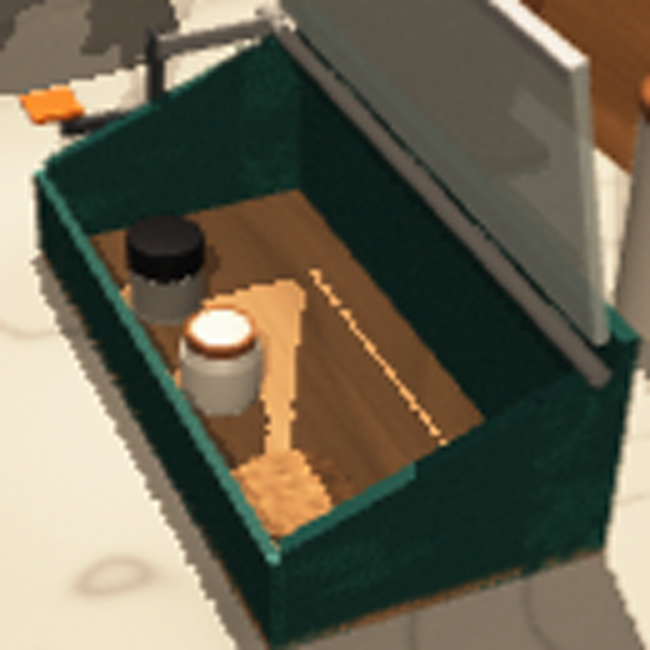

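Run:
```python
from h import *
def T(x,y): return (240+x/6-.42,120+y/6-.42)
c=onz('top',T(367,421),.011);l=onz('top',T(295,421),.011);r=onz('top',T(438,421),.011);u=onz('top',T(367,352),.011);d=onz('top',T(367,490),.011)
print(c,np.linalg.norm(l-r),np.linalg.norm(u-d)); j=onz('top',T(187,396),.063);print('jar',j)
y=np.radians(-3.1);R=np.array([[np.cos(y),-np.sin(y)],[np.sin(y),np.cos(y)]]);O=np.array([.619,-.0072])
for p in(c,j,onz('top',T(545,530),.064)):print('cab',R.T@(p[:2]-O))
t=cv2.imread('pics/top0.png');g=t[225:255,190:222].astype(int)
cv2.imwrite('pics/tin.png',cv2.resize(t[222:258,185:230],None,fx=14,fy=14,interpolation=cv2.INTER_CUBIC))
```

```text
[ 0.59383965 -0.10625758  0.011     ] 0.07597476790389122 0.0748631545612324
jar [ 0.59492658 -0.00972544  0.063     ]
cab [-0.01976662 -0.10027327]
cab [-0.02390162 -0.00382361]
cab [-0.08190787 -0.187769  ]
```

View pics/tin.png

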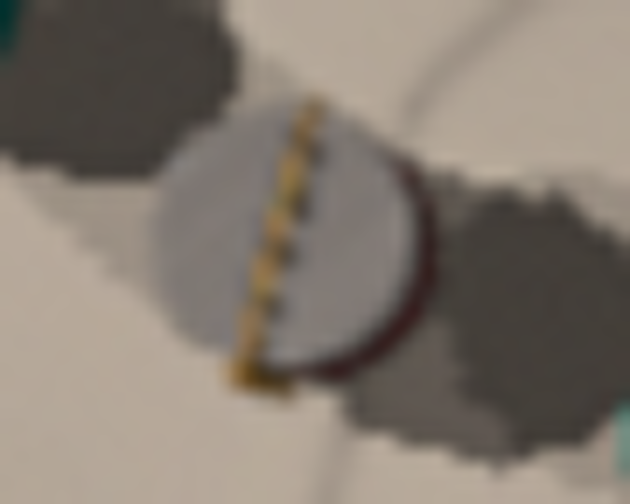

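apply_moves(
  rows=[
    [-5,14,-30,-0.1,-2,0,0],
    [-5,14,-30,-0.1,-2,0,0],
    [-5,14,-30,-0.1,-2,0,0],
    [-5,14,-30,-0.1,-2,0,0],
    [-5,14,-30,-0.1,-2,0,0],
    [-5,14,-30,-0.1,-2,0,0],
    [-5,13,-30,-0.1,-2,0,0],
    [0,0,-24,-0.1,-2,0,0],
    [0,0,0,0,0,0,0],
  ],
)

```text
time: 11.02
ee_pos: [0.4334, 0.1844, 0.1464]
tcp_rot: [179.9, 15.6, 176.6]
wrist_force: [0.0, 0.3, 1.0]
opening: 0.0855
```

Run:
```python
from h import *
o=get_obs();print(o['time'],o['q'],o['ee_pos'],o['tcp_rot'],o['wrist_force'],o['opening'])
crop(camera('side'),140,100,260,240,4,'pics/s5.png')
```

```text
11.025 [ 27.49766995 -20.37739769 -25.3484737   71.49547673  -7.83663256
  29.92004557] [0.43341617 0.18440439 0.14640015] [179.89124432  15.60152796 176.63144734] [0.01862167 0.33171979 0.99931674] 0.08545031776315061
```

View pics/s5.png

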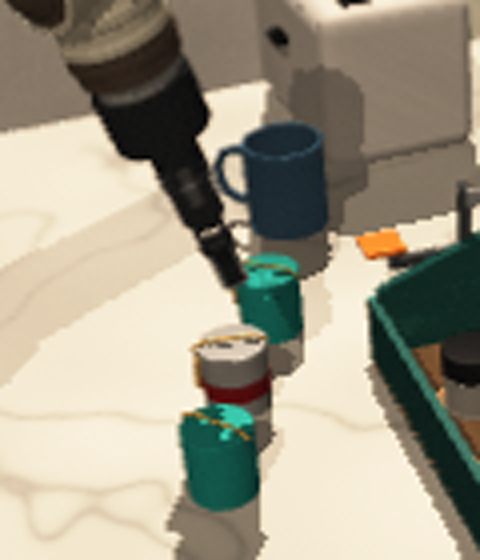

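apply_moves(
  rows=[
    [0,0,-30,0,0,0,0],
    [0,0,-30,0,0,0,0],
    [0,1,-25,0,0,0,0],
    [0,0,-20,0,0,0,0],
    [0,0,-8,0,0,0,0],
    [0,0,0,0,0,0,0],
  ],
)

```text
time: 11.82
ee_pos: [0.4348, 0.1858, 0.0345]
tcp_rot: [179.8, 15.7, 176.6]
wrist_force: [-0.2, 0.6, 0.5]
opening: 0.0853
```

Run:
```python
from h import *
o=get_obs();print(o['ee_pos'],o['tcp_rot'],o['wrist_force'],o['opening'])
crop(camera('side'),140,100,260,240,4,'pics/s6.png')
```

```text
[0.43475332 0.18578003 0.03450828] [179.84679684  15.65499813 176.56302917] [-0.21553187  0.61009293  0.49001719] 0.08533221238711657
```

View pics/s6.png

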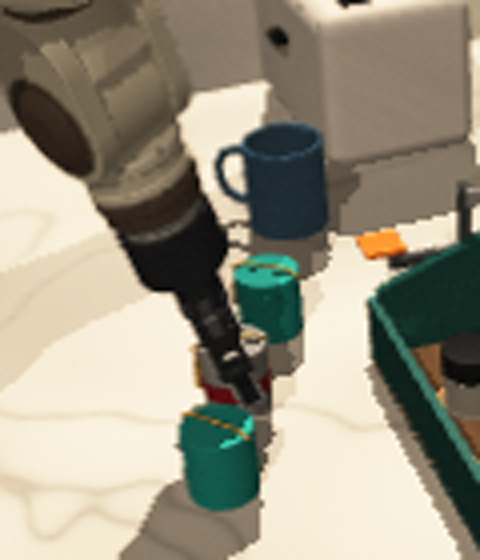

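apply_moves(
  rows=[
    [-1,0,0,0,0,0,0.2],
    [0,0,0,0,0,0,0.4],
    [0,0,0,0,0,0,0.6],
    [0,0,0,0,0,0,0.8],
    [0,0,0,0,0,0,1],
    [0,0,0,0,0,0,1],
  ],
  grip_force=35,
)

```text
time: 12.62
ee_pos: [0.4335, 0.1859, 0.0345]
tcp_rot: [179.8, 15.7, 176.6]
wrist_force: [-3.6, -0.6, 5.9]
opening: 0.0556
```

apply_moves(
  rows=[
    [0,0,15,0,0,0,1],
    [0,0,30,0,0,0,1],
    [0,0,35,0,0,0,1],
    [0,0,30,0,0,0,1],
    [10,-18,0,0,0,0,1],
    [15,-27,0,0,0,0,1],
    [18,-33,0,0,0,0,1],
    [18,-33,0,0,0,0,1],
    [18,-33,0,0,0,0,1],
    [18,-33,0,0,0,0,1],
    [18,-33,0,0,0,0,1],
    [18,-33,0,0,0,0,1],
    [15,-27,0,0,0,0,1],
    [9,-18,0,0,0,0,1],
    [3,-4,0,0,0,0,1],
    [0,0,0,0,0,0,1],
  ],
)

```text
time: 14.62
ee_pos: [0.5928, -0.1059, 0.1434]
tcp_rot: [179.9, 15.6, 176.6]
wrist_force: [-0.5, -0.4, -1.4]
opening: 0.0561
```

Run:
```python
from h import *
o=get_obs();print(o['ee_pos'],o['tcp_rot'],o['wrist_force'],o['opening'])
crop(camera('side'),200,70,350,270,4,'pics/s7.png')
crop(camera('top'),200,100,360,220,4,'pics/t7.png')
```

```text
[ 0.59284346 -0.10593645  0.14343286] [179.8592567   15.59279856 176.59672906] [-0.54027896 -0.4447315  -1.39886255] 0.05606388204687232
```

View pics/s7.png

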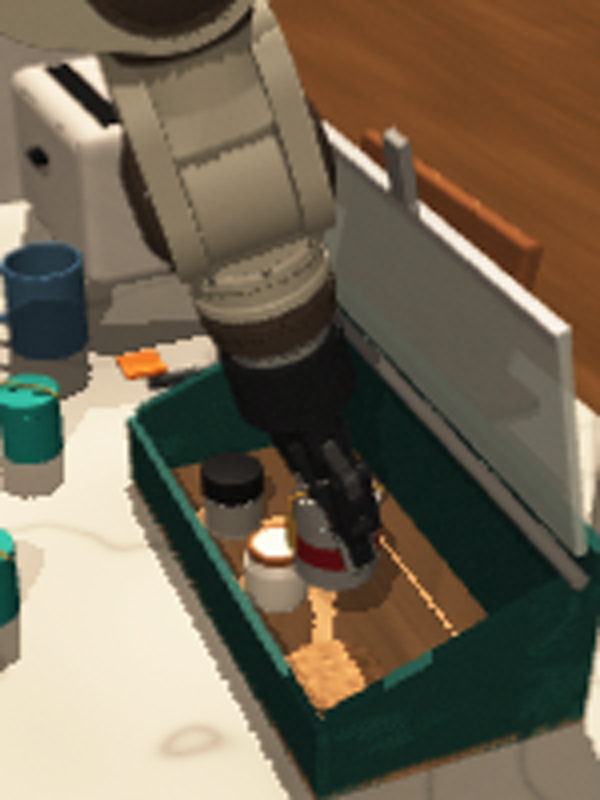

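View pics/t7.png

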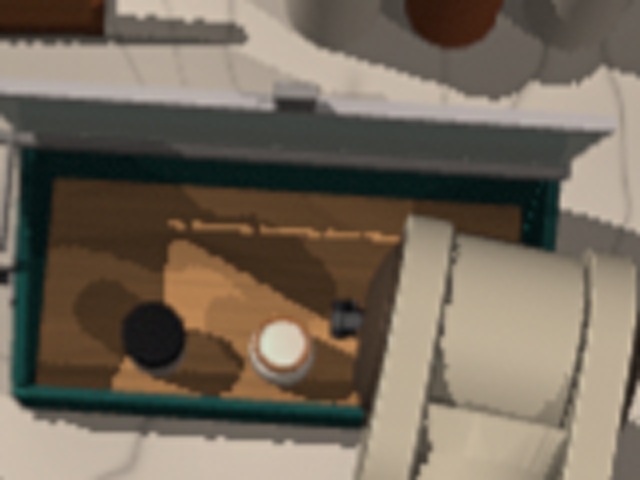

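Run:
```python
from h import *
o=get_obs();p=o['ee_pos']
a=np.linspace(0,2*np.pi,73)
for dx in(-.005,0,.005):
  for z in(.109,.135):
    P=np.c_[p[0]+dx+.028*np.cos(a),p[1]+.028*np.sin(a),0*a+z];q=(proj('side',P)-[200,70]+.375)*4
    print(dx,z,q[:,0].min(),q[:,0].max(),q[:,1].min(),q[:,1].max())
```

```text
-0.005 0.109 285.63009812250175 369.1688665268309 541.7358285885617 593.5758095487714
-0.005 0.135 285.7231159725618 370.56379867260694 511.1891258425858 562.3905194879417
0 0.109 292.3240179677837 375.74374085126146 539.8360788159259 591.4997125918062
0 0.135 292.52038697759576 377.2379104774609 509.3103368034011 560.3340973027451
0.005 0.109 298.9960317058178 382.2963511668561 537.9422667505298 589.4302386726984
0.005 0.135 299.2950183898545 383.88901121701633 507.4376061950991 558.2844483002216
```

apply_moves(
  rows=[
    [1,0,-25,0,0,0,1],
    [0,0,-25,0,0,0,1],
    [0,0,-22,0,0,0,1],
    [0,0,-14,0,0,0,1],
    [0,0,-8,0,0,0,1],
    [0,0,0,0,0,0,1],
  ],
)

```text
time: 15.48
ee_pos: [0.5939, -0.1061, 0.0493]
tcp_rot: [179.9, 15.6, 176.6]
wrist_force: [0.6, 0.0, -1.5]
opening: 0.0557
```

apply_moves(
  rows=[
    [0,0,-2,0,0,0,1],
    [0,0,-1,0,0,0,1],
    [0,0,0,0,0,0,1],
  ],
)

```text
time: 15.85
ee_pos: [0.5942, -0.1064, 0.0467]
tcp_rot: [179.9, 15.6, 176.6]
wrist_force: [0.3, -0.3, -1.8]
opening: 0.056
```

apply_moves(
  rows=[
    [0,0,-1,0,0,0,1],
    [0,0,-1,0,0,0,1],
    [0,0,0,0,0,0,1],
  ],
)

```text
time: 16.23
ee_pos: [0.5945, -0.1064, 0.0455]
tcp_rot: [179.9, 15.7, 176.6]
wrist_force: [-3.7, 0.8, 6.2]
opening: 0.0559
```

apply_moves(
  rows=[
    [0,0,0,0,0,0,0.3],
    [0,0,0,0,0,0,0.2],
    [0,0,0,0,0,0,0.15],
    [0,0,0,0,0,0,0.15],
  ],
)

```text
time: 16.73
ee_pos: [0.594, -0.1063, 0.0443]
tcp_rot: [179.9, 15.6, 176.6]
wrist_force: [0.8, -0.3, 0.1]
opening: 0.0726
```

apply_moves(
  rows=[
    [0,0,15,0,0,0,0.15],
    [-3,0,30,0,0,0,0.15],
    [-5,0,40,0,0,0,0.15],
    [-15,0,50,0,0,0,0.15],
    [-40,0,30,0,0,0,0.15],
    [-50,0,0,0,0,0,0.3],
    [-50,0,0,0,0,0,0.5],
    [-40,20,0,0,0,0,1],
  ],
)

```text
time: 17.73
ee_pos: [0.3894, -0.0866, 0.2107]
tcp_rot: [179.9, 15.7, 176.5]
wrist_force: [0.9, -0.1, 0.4]
opening: 0.0258
```

Run:
```python
from h import *
o=get_obs();print(o['time'],o['q'],o['ee_pos'],o['tcp_rot'],o['wrist_force'],o['opening'])
crop(camera('side'),200,70,350,270,4,'pics/s8.png')
crop(camera('top'),170,100,350,240,4,'pics/t8.png')
```

```text
17.725 [-14.61600569 -32.02565287 -25.86119798  80.74698087   3.09244061
 -10.7150597 ] [ 0.38939877 -0.08660561  0.21067974] [179.90055072  15.71687223 176.50402216] [ 0.89716728 -0.11771159  0.37851275] 0.025783390294748403
```

View pics/s8.png

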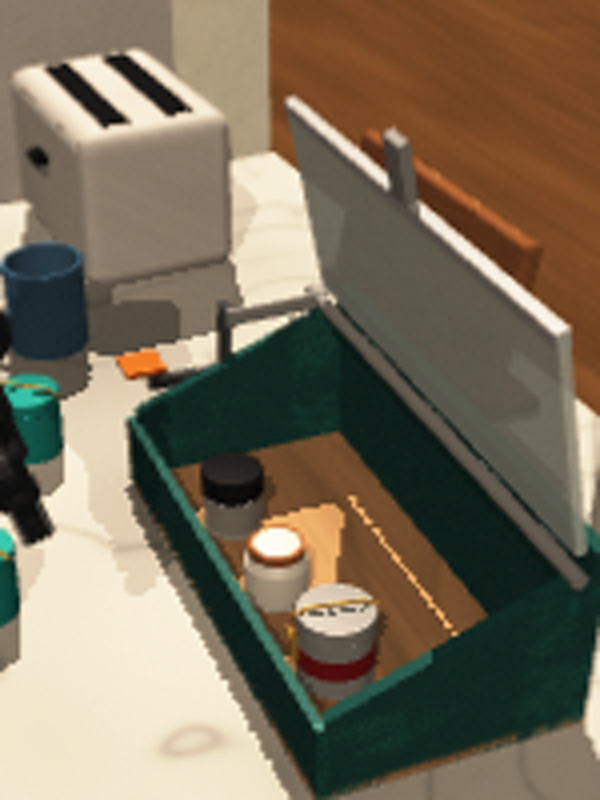

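View pics/t8.png

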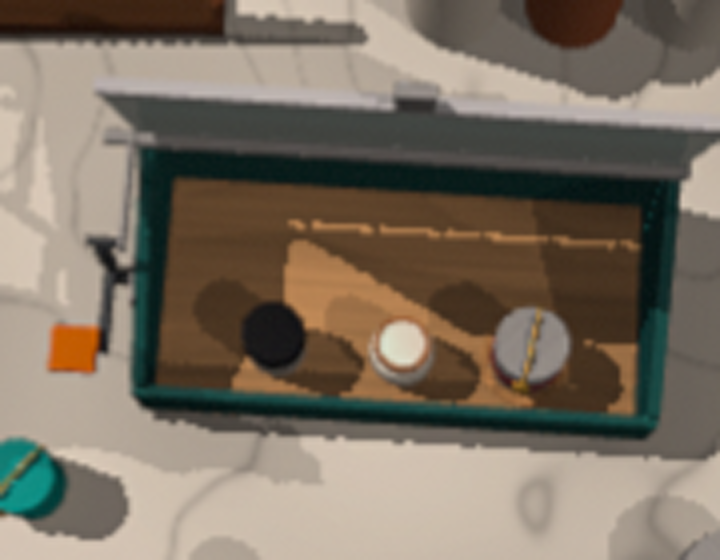

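Run:
```python
from h import *
print(onz('top',(170+532/4-.375,100+346/4-.375),.071), 'pad',onz('top',(170+75/4-.375,100+349/4-.375),.088))
p=(200+142/4-.375,70+363/4-.375);print(onz('side',p,.088),tri((188.0,186.7),p))
```

```text
[ 0.59221659 -0.10621345  0.071     ] pad [0.58343985 0.23624849 0.088     ]
[0.58533517 0.23569577 0.088     ] (array([0.58505698, 0.23743482, 0.08690861]), np.float64(0.0017109156381882112))
```

apply_moves(
  rows=[
    [5,30,0,-2.5,0,0,1],
    [5,36,0,-2.5,0,0,1],
    [8,36,0,-2.5,0,0,1],
    [10,36,0,-2.5,0,0,1],
    [15,36,0,-2.5,0,0,1],
    [20,36,0,-2.5,0,0,1],
    [25,36,0,-2.5,0,0,1],
    [30,36,-10,-2.5,0,0,1],
    [35,30,-10,-2.5,0,0,1],
    [35,12,-15,-2.5,0,0,1],
    [0,0,-15,0,0,0,1],
    [0,0,0,0,0,0,1],
  ],
)

```text
time: 19.32
ee_pos: [0.5786, 0.2374, 0.1583]
tcp_rot: [-154.1, 15.4, -176.3]
wrist_force: [-0.6, -0.3, 0.7]
opening: -0.0001
```

Run:
```python
from h import *
from scipy.spatial.transform import Rotation as Ro
o=get_obs();print(o['time'],o['q'],o['ee_pos'],o['tcp_rot'],o['wrist_force'],o['opening'])
z=Ro.from_euler('xyz',o['tcp_rot'],degrees=True).as_matrix()[:,2];print(z,o['ee_pos']+.017*z)
crop(camera('side'),180,70,310,230,4,'pics/s9.png')
crop(camera('top'),130,100,290,240,4,'pics/t9.png')
```

```text
19.325 [ 34.62586184  13.80862203   6.18690183  83.63838635 -29.84487196
  34.83203295] [0.57855374 0.23742458 0.15826429] [-154.10654642   15.43388069 -176.30180426] [-0.56143238 -0.33998989  0.65269404] -0.0001285401510495922
[ 0.26707808 -0.42034754 -0.86716621] [0.58309406 0.23027867 0.14352247]
```

View pics/s9.png

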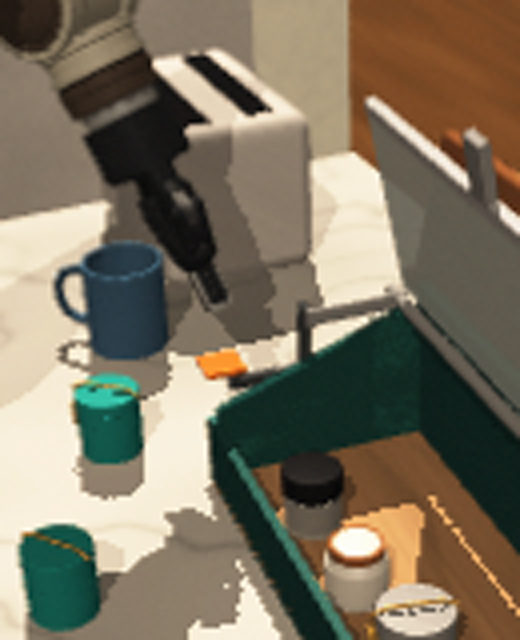

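View pics/t9.png

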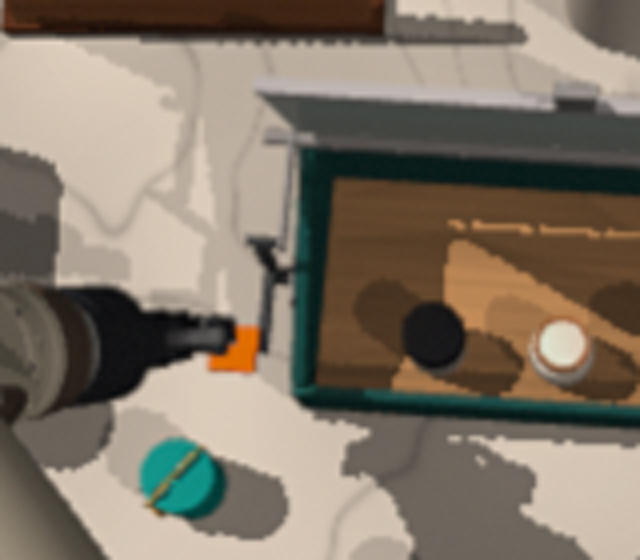

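Run:
```python
from h import *
print((proj('top',[[.583,.230,.1435],[.584,.237,.088]])-[130,100]+.375)*4,(proj('side',[[.583,.230,.1435],[.584,.237,.088]])-[180,70]+.375)*4)
```

```text
[[229.13479335 332.74309895]
 [234.02674074 348.25859977]] [[218.27753724 308.96714844]
 [219.99440406 362.65293346]]
```

apply_moves(
  rows=[
    [0,0,-20,0,0,0,1],
    [0,0,-18,0,0,0,1],
    [0,0,-6,0,0,0,1],
    [0,0,0,0,0,0,1],
  ],
)

```text
time: 19.92
ee_pos: [0.5788, 0.2375, 0.1155]
tcp_rot: [-154.2, 15.6, -176.3]
wrist_force: [-1.3, 0.5, -0.2]
opening: -0.0001
```

apply_moves(
  rows=[
    [0,0,-4,0,0,0,1],
    [0,0,-3,0,0,0,1],
    [0,0,-3,0,0,0,1],
    [0,0,0,0,0,0,1],
  ],
)

```text
time: 20.42
ee_pos: [0.579, 0.2378, 0.1056]
tcp_rot: [-154.2, 15.6, -176.3]
wrist_force: [-1.8, 1.0, 3.0]
opening: -0.0
```

apply_moves(
  rows=[
    [0,0,-4,0,0,0,1],
    [0,0,-4,0,0,0,1],
    [0,0,0,0,0,0,1],
  ],
)

```text
time: 20.8
ee_pos: [0.5789, 0.2377, 0.0969]
tcp_rot: [-154.1, 15.5, -176.3]
wrist_force: [-2.0, 1.3, 1.7]
opening: 0.0002
```

Run:
```python
from h import *
o=get_obs();print(o['wrist_force'])
crop(camera('side'),180,70,340,230,4,'pics/s10.png')
```

```text
[-1.98188765  1.32882563  1.67914377]
```

View pics/s10.png

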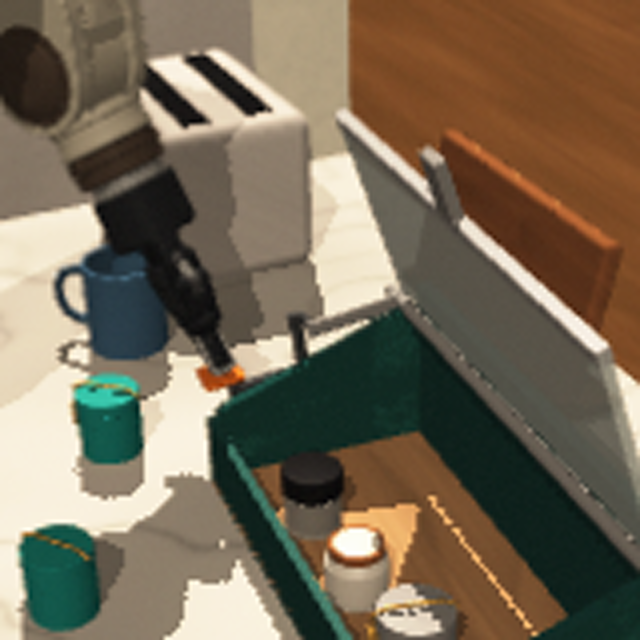

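apply_moves(
  rows=[
    [0,0,-2,0,0,0,1],
    [0,0,0,0,0,0,1],
    [0,0,0,0,0,0,1],
  ],
)

```text
time: 21.22
ee_pos: [0.579, 0.2377, 0.0955]
tcp_rot: [-154.2, 15.6, -176.3]
wrist_force: [-2.1, 0.1, 3.2]
opening: 0.0001
```

Run:
```python
from h import *
o=get_obs();print(o['wrist_force'])
crop(camera('side'),180,70,340,230,4,'pics/s11.png')
```

```text
[-2.11463636  0.13459066  3.21179231]
```

View pics/s11.png

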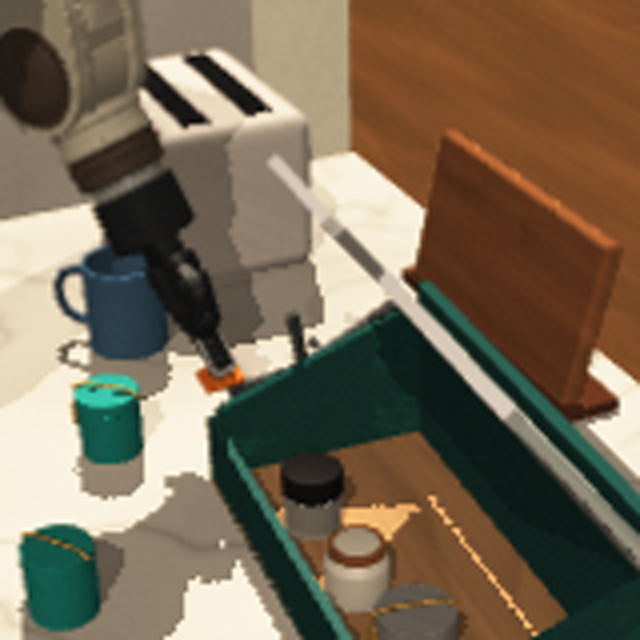

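apply_moves(
  rows=[
    [-5,8,17,0,0,0,1],
    [-8,12,26,0,0,0,1],
    [-10,10,30,0,0,0,1],
    [-20,0,30,2.5,0,0,1],
    [-20,0,30,2.5,0,0,1],
    [-20,0,0,2.5,0,0,1],
    [-20,0,0,2.5,0,0,1],
    [0,0,0,2.5,0,0,1],
    [0,0,0,2.5,0,0,1],
    [0,0,0,2.5,0,0,1],
    [0,0,0,2.5,0,0,1],
    [0,0,0,2.5,0,0,1],
    [0,0,0,2.5,0,0,1],
    [0,0,0,0,0,0,1],
    [0,0,0,0,0,0,1],
    [0,0,0,0,0,0,1],
    [0,0,0,0,0,0,1],
  ],
)

```text
time: 23.4
ee_pos: [0.476, 0.2679, 0.2282]
tcp_rot: [179.9, 15.6, 176.6]
wrist_force: [-0.0, 0.6, -0.6]
opening: 0.0
```

Run:
```python
from h import *
o=get_obs();print(o['time'],o['ee_pos'],o['tcp_rot'],o['wrist_force'])
crop(camera('side'),180,70,360,270,4,'pics/s12.png')
crop(camera('top'),150,100,350,240,4,'pics/t12.png')
```

```text
23.4 [0.47603156 0.26791142 0.22823868] [179.89721425  15.60696213 176.62379383] [-0.04643889  0.56513891 -0.55628757]
```

View pics/s12.png

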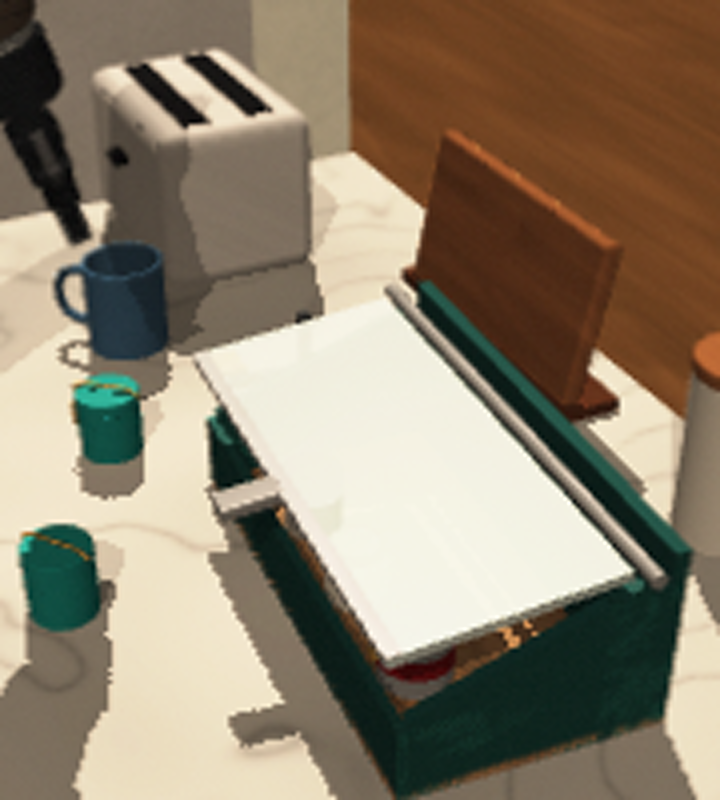

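View pics/t12.png

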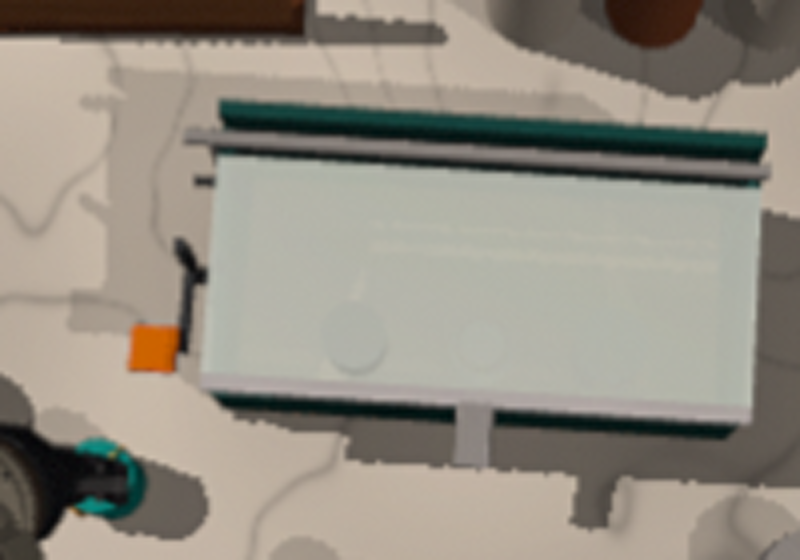

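apply_moves(
  rows=[
    [0,-20,0,0,0,0,1],
    [2,-30,0,0,0,0,1],
    [4,-38,0,0,0,0,1],
    [6,-40,0,0,0,0,1],
    [6,-40,0,0,0,0,1],
    [6,-40,-10,0,0,0,1],
    [6,-32,-20,0,0,0,1],
    [4,-20,-20,0,0,0,1],
    [0,-9,-15,0,0,0,1],
    [0,0,0,0,0,0,1],
  ],
)

```text
time: 24.75
ee_pos: [0.5092, -0.0018, 0.1623]
tcp_rot: [179.9, 15.5, 176.5]
wrist_force: [0.5, 0.9, 0.2]
opening: 0.0
```

Run:
```python
from h import *
o=get_obs();print(o['time'],o['ee_pos'],o['tcp_rot'],o['wrist_force'])
crop(camera('side'),190,90,290,210,6,'pics/s13.png')
```

```text
24.75 [ 0.50916676 -0.00184158  0.16234282] [179.87987252  15.51763986 176.53629184] [0.53335575 0.85408426 0.20842299]
```

View pics/s13.png

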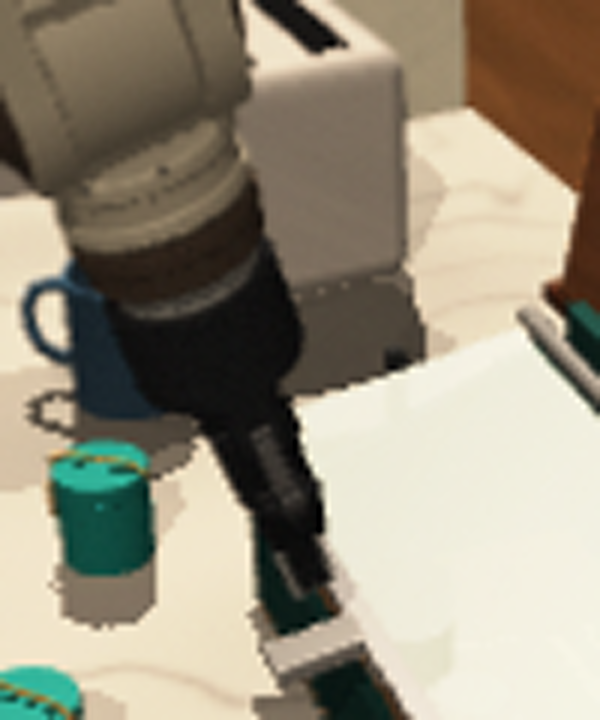

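apply_moves(
  rows=[
    [0,0,-10,0,0,0,1],
    [0,0,-10,0,0,0,1],
    [0,0,-5,0,0,0,1],
    [0,0,-4,0,0,0,1],
    [0,0,-4,0,0,0,1],
    [0,0,-4,0,0,0,1],
    [0,0,-4,0,0,0,1],
  ],
)

```text
time: 25.68
ee_pos: [0.5101, -0.0013, 0.1223]
tcp_rot: [179.9, 15.6, 176.6]
wrist_force: [-0.4, -0.2, 1.1]
opening: 0.0001
```

apply_moves(
  rows=[
    [0,0,-4,0,0,0,1],
    [0,0,-4,0,0,0,1],
    [0,0,-4,0,0,0,1],
    [0,0,-4,0,0,0,1],
    [0,0,-3,0,0,0,1],
    [0,0,-3,0,0,0,1],
  ],
)

```text
time: 26.42
ee_pos: [0.5101, -0.0013, 0.1003]
tcp_rot: [179.9, 15.6, 176.6]
wrist_force: [-0.9, 0.5, 0.6]
opening: 0.0
```

apply_moves(
  rows=[
    [0,0,-3,0,0,0,1],
    [0,0,-3,0,0,0,1],
    [0,0,-2,0,0,0,1],
    [0,0,0,0,0,0,1],
  ],
)

```text
time: 26.92
ee_pos: [0.5099, -0.0013, 0.0922]
tcp_rot: [179.9, 15.6, 176.6]
wrist_force: [0.3, 0.0, 0.2]
opening: -0.0001
```

Run:
```python
from h import *
crop(camera('side'),190,90,330,230,5,'pics/s14.png')
```

```text
(no output)
```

View pics/s14.png

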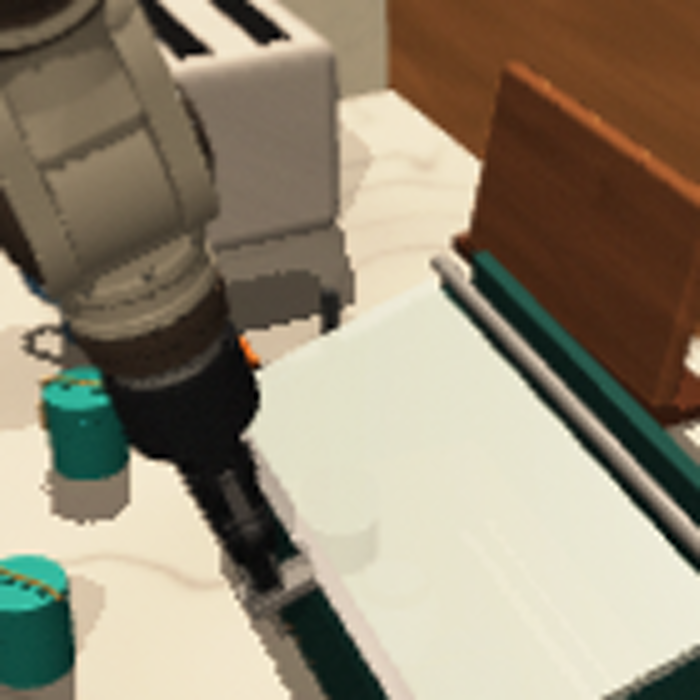

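Nearly shut; press on until a firm resistance shows.

apply_moves(
  rows=[
    [0,0,-2,0,0,0,1],
    [0,0,-2,0,0,0,1],
    [0,0,0,0,0,0,1],
  ],
)

```text
time: 27.35
ee_pos: [0.5103, -0.0013, 0.0891]
tcp_rot: [179.9, 15.7, 176.6]
wrist_force: [-3.1, -0.6, 4.8]
opening: 0.0002
```

apply_moves(
  rows=[
    [0,0,-2,0,0,0,1],
    [0,0,0,0,0,0,1],
  ],
)

```text
time: 27.6
ee_pos: [0.5105, -0.0013, 0.0888]
tcp_rot: [179.9, 15.8, 176.6]
wrist_force: [-11.0, -0.2, 19.9]
opening: 0.0
```

apply_moves(
  rows=[
    [0,0,-2,0,0,0,1],
    [0,0,0,0,0,0,1],
  ],
)

```text
time: 27.85
ee_pos: [0.5105, -0.0013, 0.0885]
tcp_rot: [179.9, 15.8, 176.6]
wrist_force: [-24.9, 0.4, 35.1]
opening: -0.0001
```

apply_moves(
  rows=[
    [0,0,3,0,0,0,1],
    [0,0,4,0,0,0,1],
    [0,0,15,0,0,0,1],
    [-10,0,30,0,0,0,1],
    [-30,0,40,0,0,0,1],
    [-40,0,40,0,0,0,1],
    [-40,0,0,0,0,0,1],
    [0,0,0,0,0,0,1],
    [0,0,0,0,0,0,1],
    [0,0,0,0,0,0,1],
  ],
)

```text
time: 29.1
ee_pos: [0.3905, -0.0013, 0.2161]
tcp_rot: [179.9, 15.6, 176.6]
wrist_force: [-0.5, 0.0, 0.0]
opening: -0.0
```

Run:
```python
from h import *
o=get_obs();print(o['time'],o['ee_pos'],o['wrist_force'])
s=camera('side');crop(s,180,90,360,270,4,'pics/s15.png');crop(camera('top'),150,100,350,240,4,'pics/t15.png')
```

```text
29.1 [ 0.39050578 -0.00130131  0.21609313] [-0.46129379  0.01486204  0.03932395]
```

View pics/s15.png

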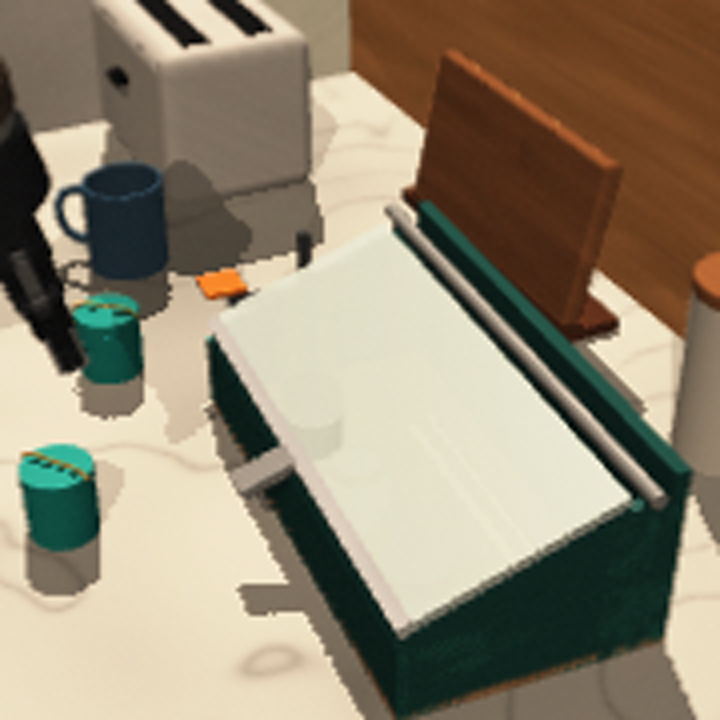

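View pics/t15.png

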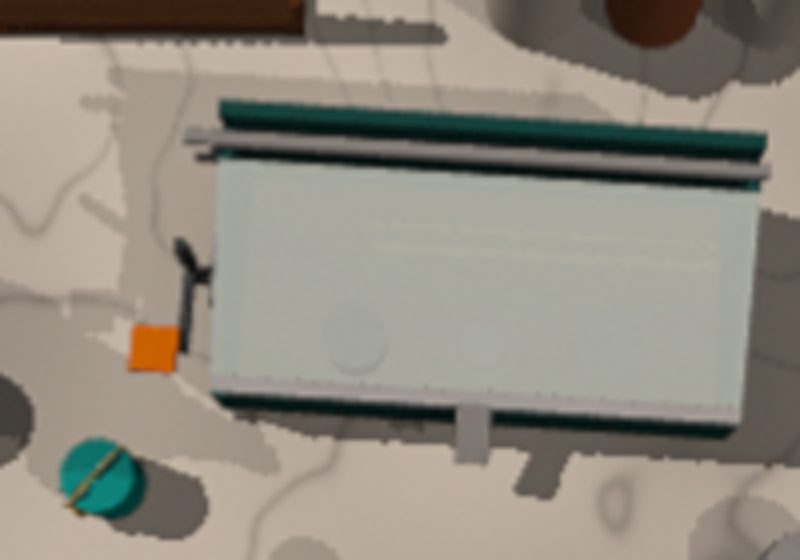

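Run:
```python
from h import *
print(tri((150+473/4-.375,100+464/4-.375),(180+237/4-.375,90+475/4-.375+0)))
s=camera('side');crop(s,228,180,268,230,14,'pics/s16.png')
a=cv2.imread('pics/side0.png');crop(a[:,:,::-1],228,180,268,230,14,'pics/s16b.png')
x=cv2.imread('pics/s16.png');y=cv2.imread('pics/s16b.png');cv2.imwrite('pics/s17.png',cv2.resize(np.hstack([y,x]),(790,494)))
# expected tab end top/bottom shut in side px
O=np.array([.619,-.0072]);yw=np.radians(-3.1);c,sn=np.cos(yw),np.sin(yw)
for ang in(0,.05):
  for yy in(-.013,.013):
    for off in(-.005,.005):
      ph=np.radians(-18.4)+ang; th=np.radians(-20)+ang
      g=np.array([.1+.215*np.cos(np.pi-ph)*1, .135+.215*np.sin(ph)])
      e=g+.015*np.array([-np.cos(th),np.sin(th)])+off*np.array([np.sin(th),np.cos(th)])
      P=[O[0]+c*e[0]-sn*yy,O[1]+sn*e[0]+c*yy,e[1]]
      print(ang,yy,off,(proj('side',[P])[0]-[228,180])*790/80/1)
```

```text
(array([ 0.50235836, -0.00169207,  0.07432985]), np.float64(0.003300300542283842))
0 -0.013 -0.005 [119.26043757 351.11335133]
0 -0.013 0.005 [106.58814158 328.70607293]
0 0.013 -0.005 [ 91.1741931  300.06896744]
0 0.013 0.005 [ 78.57371463 277.77302712]
0.05 -0.013 -0.005 [105.70463296 324.773812  ]
0.05 -0.013 0.005 [ 94.39434397 301.22566231]
0.05 0.013 -0.005 [ 77.68271882 273.86951225]
0.05 0.013 0.005 [ 66.42103819 250.45858721]
```

View pics/s17.png

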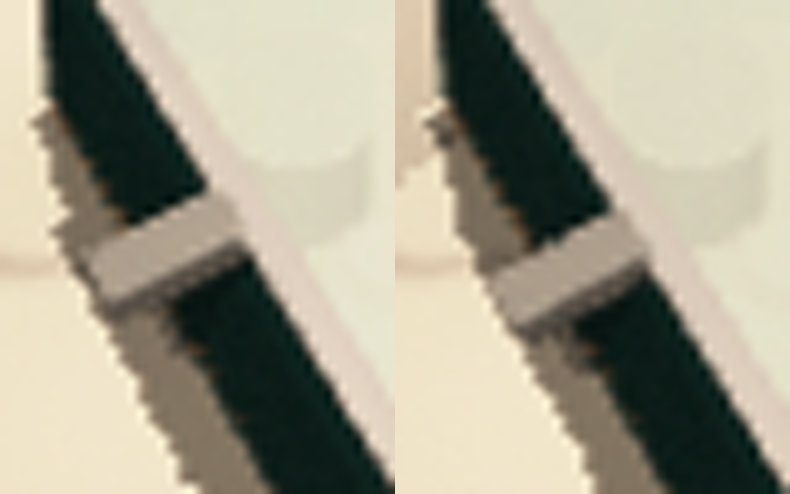

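Run:
```python
from h import *
print(get_obs()['time'],job_done())
```

```text
the job is handed in; nothing more can be done
29.25 None
```

I raised the door by its tab until the stay locked, stood the tin on the right-hand coaster and let it go. I then pressed the orange lever, let the door sink by itself and pushed the tab down until it was shut. I handed the job in at 29.25 s.

- **Stay:** pulling back on the raised tab met about 15 N, and the door stayed up with the hand off it.
- **Tin:** after release it stood upright, with its lid centre about 2 mm from the coaster centre I had measured. After shutting I could not check it, because it does not show through the frosted door.
- **Door shut:** the last push stopped hard. The last press there read about 35 N up and 25 N sideways at the wrist, more than the light push needed. From the side camera the tab corners sit within about 5 mrad of where they should be when shut. At the start they stood about 0.05 rad ajar.
- **One disagreement:** a triangulation from both cameras put the tab's end at 74 mm, higher than the roughly 67 mm I expect when shut. The two rays missed each other by 3 mm, so I trusted the corners and the hard stop instead.
- **At hand-in:** the arm was clear of everything with wrist force near zero. The mug and both turquoise tins look unmoved in the last pictures. I did not check the dabba, scoop and bowl at the end, but the arm never went near them.

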